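# Close the gel jar before the nail lamp goes on

## Task

Get the nail station ready for the UV lamp: swing the open squat jar's captive lid fully down over its mouth and then twist its cap clockwise (seen from above) until it stops. Only when the jar is closed, press the button on top of the white lamp all the way down and let it come back up. Leave the tall jar's cap, the glass file and the comb as they are.

Things in the scene. Friction and masses are not known exactly. Their poses are not given: they have to be found in the camera images.
- tray: Black acrylic tray, 300 x 540 mm (its own x, y), rim 14 mm high, floor 4 mm thick, fixed on the sill. Origin: centre of its underside. Both jars and the lamp are fixed on it in a row along its y axis, in any order; file and comb lie loose on it along its far (+x) side.
- squat_jar: Squat glass jar, 80 mm in diameter, 64 mm high to its mouth (48 mm inside), fixed to the tray. Origin: centre of its underside, 4 mm above the sill; z up. The lid's hinge is on its -x side, which roughly faces the robot. With the lid shut, cap and jar are coaxial; above the origin the strap ring then spans 64 to 69 mm, the cap 69 to 93 mm, its rib 93 to 101 mm.
- lid_hinge (a point): Middle of the lid's hinge pin: 46 mm from the squat jar's axis towards its -x and 66 mm above its origin. The pin lies along the jar's y axis. Axes as those of the jar.
- jar_lid (a joint): Swing of the squat jar's lid (strap ring, 68 mm in diameter, and cap), rad: 0 = shut, flat on the mouth; 1.57 = upright on the robot's side of the jar, cap top facing the robot; stop at 1.75. Starts at 1.2 to 1.6. A stiff hinge (friction 0.06 N m): it stays where left and takes 1 to 2 N to push. Cap axis 46 mm, ring's far edge 80 mm from the hinge.
- jar_cap (a joint): Twist of the squat jar's cap in its ring, rad: 0 = loose, growing clockwise seen from above (lid shut) to the stop at 1.571 = tight, where its rib points at the hinge; at 0 the rib is parallel to the hinge pin. Starts at 0.05 to 0.5. Friction 0.05 N m. Grip it by its rim or rib. It never comes off the ring.
- cap_top (a point): Centre of the flat top of the squat jar's cap (aluminium, fluted, 62 mm in diameter, 24 mm high; across its top a rib 50 x 10 mm, 8 mm high). 46 mm along the lid and 27 mm square to it from the hinge. Moves with the lid, turns with the cap; z points out of the cap, y lies along the rib.
- tall_jar: Tall narrow glass jar, 58 mm in diameter, 124 mm high with its closed aluminium cap, fixed to the tray. Leave it alone. Origin: centre of its underside.
- tall_cap (a joint): Twist of the tall jar's cap, rad: 0 = tight (as it starts), grows as it is unscrewed anticlockwise.
- lamp: Compact white UV nail lamp, 150 x 130 x 75 mm (its own x, y, z), fixed to the tray, its hand opening towards its +x. Origin: centre of its underside. The button is in the middle of its roof.
- lamp_button (a joint): Travel of the lamp's round sprung push button, m: 0 = up, 0.006 = fully down. Fully down takes 5 N; it springs back when released. Moves straight down.
- lamp_button_top (a point): Centre of the button's top face (32 mm in diameter), moves with it.
- file: Frosted glass nail file, 14 x 150 x 5 mm (x, y, z), lying loose on the tray. Origin: centre of its underside.
- comb: Red plastic comb, about 32 x 160 x 6 mm (x, y, z), lying loose on the tray. Origin: under its middle.
Mind the look-alikes: they are no part of the job. Leave any pink look-alike of the lamp alone. What is shaped like the squat_jar but yellow is not meant.

How it is judged:
On the way, in this order (a step that is already met when the one before it is completed fails the run):
1. the lid is swung down onto the squat jar's mouth (value of joint jar_lid below 0.06 rad), for 0.2 s.
2. the cap is twisted clockwise to its stop with the lid down (value of joint jar_lid below 0.06 rad and value of joint jar_cap above 1.45 rad), for 0.2 s.
3. the lamp's button is pressed down with the jar closed (all of step 2 and value of joint lamp_button above 0.0045 m), for 0.05 s.
At the end, for the whole second after the job is handed in: The squat jar's lid is down (within 0.06 rad of shut), its cap is twisted to within 0.12 rad of the stop, the lamp's button is up again (within 1 mm), the tall jar's cap is not turned by more than 0.2 rad, and file and comb are within 20 mm of where they started (all of step 2 and value of joint lamp_button below 0.001 m and not (value of joint tall_cap above 0.2 rad) and distance of each of file, comb from where it was at the start of the episode below 0.02 m); the robot touches nothing.
It fails at once if the lamp's button is pressed (over 3 mm) while the squat jar is not closed (value of joint lamp_button above 0.003 m and not (value of joint jar_lid below 0.06 rad and value of joint jar_cap above 1.45 rad)).
It fails at once if the tall jar's cap is unscrewed by more than 0.2 rad (value of joint tall_cap above 0.2 rad).
It fails at once if the file is moved by more than 20 mm (distance of file from where it was at the start of the episode above 0.02 m).
It fails at once if the comb is moved by more than 20 mm (distance of comb from where it was at the start of the episode above 0.02 m).
It also fails if it takes over 58 s, if anything falls off the work surface, if the arm or the gripper's body presses on something with over 40 N, if the wrist force passes 120 N, or if a joint passes its speed limit or range.

## Robot

A 6-joint arm with a two-finger parallel gripper is mounted at the origin on the work surface. World frame = base frame: x ahead of the robot, y to its left, z up, the work surface at z = 0. Lengths are in m, angles in rad, forces in N, time in s.
With the tool pointing down it reaches from about 0.4 to 0.925 m from the base axis. Payload 3.4 kg.
Tool frame: the origin (TCP) lies midway between the tips of the shut fingers; the grasp point (between the pads) lies 19 mm behind it; z points along the fingers, y is the line along which they close (so a half turn about z gives the same grasp; the last joint's range is limited). The gripper opens to 85 mm and grips with 20 to 120 N. Pads are 22 mm wide; open, the fingers measure 114 mm over their backs; the gripper's body (76 mm by 85 mm) begins 54 mm behind the grasp point. The pads swing forward as they close: fully open they stand 13 mm farther back than shut.
Start: joints at [-1.2, 0.307, 1.506, -0, 1.328, -0.073], TCP at [0.247, -0.519, 0.231] pointing down, gripper open.
Joint ranges: [-3.12, 3.12], [-1.05, 2.28], [0.14, 2.33], [-1.42, 4.57], [0.1, 2.73], [-2.68, 2.68]. Speed limits (rad/s): [2.57, 2.57, 3.14, 3.14, 3.14, 3.14].

## Interface

Orientations are given as a unit quaternion [w, x, y, z].
In Python, from workcell import get_state, grab_frame, hand_in gives the robot as it stands. The module is installed in compiled form; this text tells all that it offers.
- The arm moves only by the shell command python3 -m handwheel 'ROWS' [FORCE]. ROWS is JSON, a list that holds one entry, the list of rows, each a list of 7 numbers: the shift along the tool's x, y, z in m, then the turn, a rotation vector about the tool's x, y, z in degrees, then the closure, from 0 (fully open) to 1 (shut). In form: [[[dx, dy, dz, wx, wy, wz, grip], ...]]. A call has 1 to 12 rows; each row is the pose to reach, as a shift and turn from the pose commanded when the call began, along the tool's axes at that moment; what a row does not reach only later rows make up. A row lasts 1/10 s, in which the tool goes at most 50 mm and 8.59 degrees, less where a joint would pass 70% of its speed; a pose out of reach is approached as far as the arm can. A call with a gripper value outside its range is refused whole. The fingers move at their own pace and stop on an object; FORCE is the grip in N (left out, the last holds). Time passes only in rows, so rows that repeat a pose let the fingers close. It gives the time, the measured TCP pose, the force, the opening and the grip force at its end, in the units of the state.
- get_state(): the state, without advancing time (a new reading comes with each control period).
- grab_frame(name): name is "side" or "top" or "wrist"; returns a dict with "frame" (480x640x3 uint8, blue, green, red), "z_map" (480x640 float32, m along the optical axis (not along the pixel's ray), 0 where there is no reading), "K" (3x3 intrinsics, pixels), "dist" ([k1, k2, p1, p2, k3] as OpenCV has them; the pictures are not rectified), "pose" (4x4, takes a point from camera to world coordinates); the wrist camera has in their place "T_tool_cam" (4x4, takes a point from camera to tool coordinates, whose origin is the TCP and whose axes are the flange's). Camera axes: x right, y up, looking along -z (the intrinsics and any distortion apply to the point x, -y, -z); pixel columns grow to the right and rows downward; lengths in m; the calibration is good to about 2 mm. A picture is of the moment at which its call begins: read the wrist's pose just before it.
- hand_in(): hands the job in; it is judged then, once.
The state is a dict: "t": time; "joint_pos": joint angles; "qd": joint speeds; "joint_torque": joint torques, N m; "position": TCP position; "eef_rot": TCP orientation; "force": force on the tool from outside, world axes, zero at the start; "torque": the same for the moment, N m; "grip_width": finger opening in m; "finger_force": force on a finger pad.
Only numpy, scipy, OpenCV 4.12 (cv2) and the standard library are available. Lean on these libraries where they do the work, as an engineer would, in place of code of your own. Each camera call takes 0.05 s, during which the arm holds its last target. There are 200 camera calls.

## Working session

There is one attempt and no reset: what is moved stays moved. The work goes in short steps, Python scripts to look and compute and a shell command to move; the robot and the scene stay as the last step left them, time stands still between calls to the robot, and variables do not carry over. Pictures are saved under pics/ and viewed, at most 10 in all, crops included, and the job is handed in when it is done.

```bash
mkdir -p pics; cat > h.py <<'E'
import numpy as np, cv2
from workcell import get_state, grab_frame
def pts(f, T=None):
    T=f["pose"] if T is None else T
    z=f["z_map"]; h,w=z.shape
    u,v=np.meshgrid(np.arange(w),np.arange(h))
    p=cv2.undistortPoints(np.stack([u,v],-1).reshape(-1,1,2).astype(np.float64),np.array(f["K"]),np.array(f["dist"])).reshape(h,w,2)
    c=np.stack([p[...,0]*z,-p[...,1]*z,-z],-1)
    T=np.array(T); P=c@T[:3,:3].T+T[:3,3]; P[z<=0]=np.nan
    return P
E
python3 - <<'E'
from h import *
print(get_state())
for n in("top","side"):
    f=grab_frame(n); cv2.imwrite(f"pics/{n}0.png",f["frame"]); np.save(n+"0.npy",pts(f)); print(n,np.array(f["pose"]).round(3).tolist())
E
```

```text
{'t': 0.0, 'joint_pos': array([-1.20052712e+00,  3.07570988e-01,  1.50763226e+00, -9.71690105e-06,
        1.32841221e+00, -7.35386857e-02]), 'qd': array([-0.00161273, -0.00085563,  0.00166391,  0.00035467,  0.00053337,
       -0.00111361]), 'joint_torque': array([-2.14565453e-04, -4.57554102e+01, -2.51914001e+01, -8.39003064e-05,
        1.34465660e-02,  3.80245851e-06]), 'position': array([ 0.24660242, -0.51868219,  0.23039771]), 'eef_rot': array([-9.99596145e-04,  9.75479427e-01,  2.20088313e-01, -1.54170814e-04]), 'force': array([ 0.74797177, -0.46869608, -0.34165683]), 'torque': array([ 0.04571293, -0.05059739,  0.01391299]), 'finger_force': 0.0, 'grip_width': 0.08556775519927219}
top [[-0.08, 0.977, -0.198, 0.34], [-0.997, -0.078, 0.017, 0.14], [0.001, 0.199, 0.98, 1.198], [0.0, 0.0, 0.0, 1.0]]
side [[-0.954, 0.223, -0.199, 0.359], [-0.299, -0.702, 0.646, 0.79], [0.004, 0.676, 0.737, 0.838], [0.0, 0.0, 0.0, 1.0]]
```

View pics/top0.png

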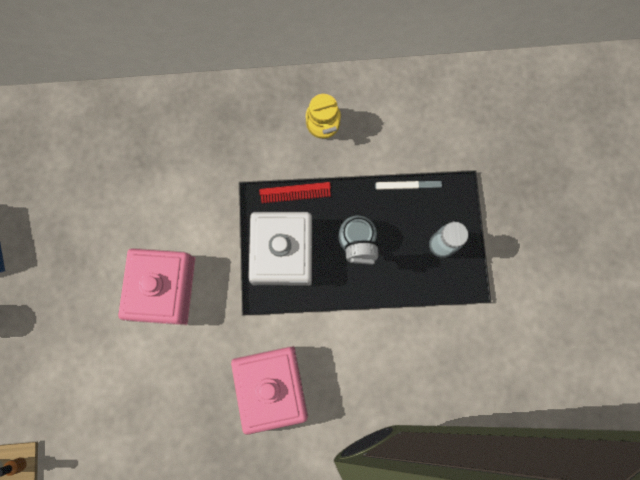

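View pics/side0.png

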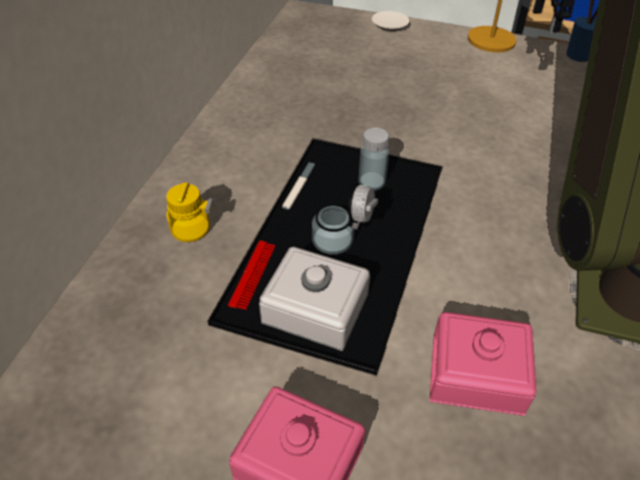

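Top view candidates. Squat jar: clear glass with its lid open at (358,240), versus the yellow look-alike at (323,115). Lamp: white at (280,245), versus pink at (155,285) and (270,390). The tall jar is at (450,240). I choose the clear jar and the white lamp. The side view shows the same layout: jar (333,230), lid (362,203), lamp (315,290).

```bash
python3 - <<'E'
from h import *
P=np.load("top0.npy"); S=np.load("side0.npy"); im=cv2.imread("pics/top0.png"); si=cv2.imread("pics/side0.png")
# tray: black pixels
m=((im.max(2)<45)).astype(np.uint8); m[:150]=0;m[330:]=0
n,l,s,c=cv2.connectedComponentsWithStats(m); k=1+s[1:,4].argmax()
q=P[(l==k)]; q=q[np.isfinite(q[:,0])&(q[:,2]<.03)]
r=cv2.minAreaRect(q[:,:2].astype(np.float32)); print("tray",r)
for n,A,u0,u1,v0,v1 in(("button",P,268,294,234,256),("jar",P,335,385,210,270),("tall",P,425,472,215,262),("sidelid",S,348,380,180,226)):
    a=A[v0:v1,u0:u1].reshape(-1,3); a=a[np.isfinite(a[:,0])]
    zz=a[:,2]; print(n,len(a),np.percentile(zz,[1,50,90,99]).round(4))
    if n in("button","tall"):
        t=a[zz>np.percentile(zz,99)-.004]; print(" top",t.mean(0).round(4),t.min(0).round(3),t.max(0).round(3))
    else:
        for lo in np.arange(.06,.17,.01):
            t=a[(zz>=lo)&(zz<lo+.01)]
            if len(t)>3: print(" ",lo.round(2),len(t),t.mean(0).round(3),t.min(0).round(3),t.max(0).round(3))
cv2.imwrite("pics/crop.png",np.hstack([cv2.resize(im[200:280,320:400],(400,400),interpolation=2),cv2.resize(si[170:260,300:390],(400,400),interpolation=2)]))
E
```

```text
tray ((0.554530918598175, 0.01952826976776123), (0.5364501476287842, 0.2982320487499237), 88.35900115966797)
button 569 [0.0749 0.0906 0.1013 0.104 ]
 top [0.5463 0.1975 0.1018] [0.532 0.183 0.1  ] [0.561 0.211 0.105]
jar 2987 [-0.0012  0.0074  0.1411  0.1493]
  0.06 218 [0.573 0.03  0.065] [ 0.544 -0.002  0.06 ] [0.597 0.062 0.07 ]
  0.07 15 [0.572 0.035 0.071] [0.547 0.003 0.07 ] [0.591 0.057 0.073]
  0.1 5 [0.502 0.038 0.107] [0.497 0.007 0.101] [0.522 0.063 0.11 ]
  0.11 50 [0.497 0.024 0.116] [ 0.488 -0.001  0.111] [0.525 0.065 0.12 ]
  0.12 134 [0.504 0.037 0.126] [ 0.49  -0.001  0.12 ] [0.529 0.065 0.13 ]
  0.13 170 [0.51  0.035 0.135] [0.492 0.002 0.13 ] [0.532 0.062 0.14 ]
  0.14 300 [0.516 0.033 0.145] [0.501 0.009 0.14 ] [0.532 0.056 0.15 ]
  0.15 22 [0.517 0.033 0.151] [0.504 0.023 0.15 ] [0.53  0.043 0.153]
tall 2203 [-0.0007  0.0063  0.1276  0.1311]
 top [ 0.5328 -0.1562  0.1289] [ 0.509 -0.18   0.127] [ 0.556 -0.133  0.136]
sidelid 1467 [0.0031 0.1148 0.148  0.1517]
  0.06 31 [0.53  0.034 0.066] [0.516 0.026 0.062] [0.538 0.04  0.069]
  0.07 27 [0.519 0.042 0.075] [0.515 0.031 0.07 ] [0.525 0.047 0.079]
  0.08 5 [0.52  0.044 0.083] [0.518 0.042 0.08 ] [0.522 0.048 0.088]
  0.09 26 [0.503 0.043 0.097] [0.495 0.019 0.092] [0.524 0.061 0.1  ]
  0.1 62 [0.509 0.055 0.105] [0.495 0.027 0.1  ] [0.528 0.066 0.11 ]
  0.11 98 [0.508 0.053 0.116] [0.489 0.009 0.11 ] [0.529 0.067 0.12 ]
  0.12 150 [0.507 0.049 0.125] [0.491 0.004 0.12 ] [0.53  0.068 0.13 ]
  0.13 189 [0.51  0.052 0.135] [0.493 0.009 0.13 ] [0.532 0.064 0.14 ]
  0.14 271 [0.517 0.04  0.146] [0.501 0.01  0.14 ] [0.533 0.06  0.15 ]
  0.15 66 [0.515 0.035 0.151] [0.503 0.023 0.15 ] [0.532 0.047 0.154]
```

View pics/crop.png

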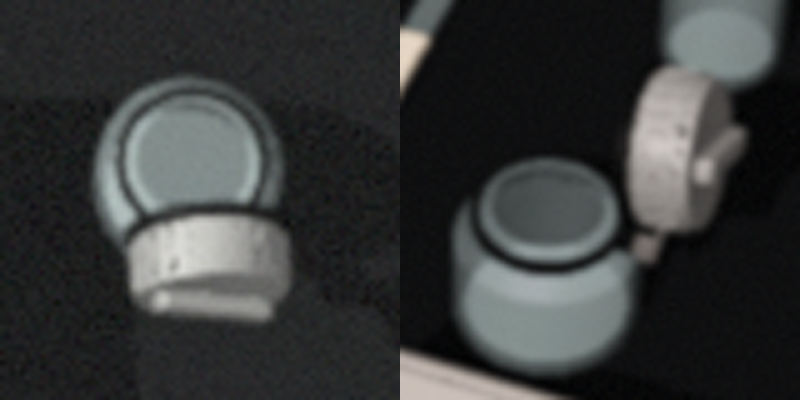

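The crop confirms the choice: it is the clear glass jar, its lid stands nearly upright, and the rib is on the robot's side at about (210,305) in the crop. I'll move to stand in front of the lid with the fingers shut.

```bash
python3 -m handwheel '[[[0.30,-0.157,0,0,0,9,1],[0.30,-0.157,0,0,0,18,1],[0.30,-0.157,0,0,0,27,1],[0.30,-0.157,0,0,0,27,1],[0.30,-0.157,0,0,0,27,1],[0.30,-0.157,0,0,0,27,1],[0.421,-0.411,0.0,0,0,27,1],[0.421,-0.411,0.0,0,0,27,1],[0.421,-0.411,0.0,0,0,27,1],[0.421,-0.411,0.0,0,0,27,1],[0.421,-0.411,0.0,0,0,27,1],[0.421,-0.411,0.0,0,0,27,1]]]' 40
python3 -m handwheel '[[[0,0,0,0,0,0,1],[0,0,0,0,0,0,1],[0,0,0,0,0,0,1]]]'
python3 - <<'E'
from h import *
from scipy.spatial.transform import Rotation as R
s=get_state(); f=grab_frame("wrist")
T=np.eye(4);q=s["eef_rot"];T[:3,:3]=R.from_quat(np.r_[q[1:],q[0]]).as_matrix();T[:3,3]=s["position"]
print(T.round(3),s["joint_pos"].round(2)); print(np.array(f["T_tool_cam"]).round(3))
P=pts(f,T@np.array(f["T_tool_cam"])); np.save("w1.npy",P); cv2.imwrite("pics/w1.png",f["frame"])
for lo in np.arange(.06,.16,.01):
    t=P[(P[...,2]>lo)&(P[...,2]<lo+.01)&(abs(P[...,1]-.033)<.06)&(P[...,0]>.48)]
    if len(t): print(lo.round(2),len(t),t.mean(0).round(3),np.percentile(t,2,0).round(3),np.percentile(t,98,0).round(3))
E
```

```text
t: 1.3
position: [0.4483, 0.0146, 0.2312]
eef_rot: [0.0, 1.0, -0.014, -0.0]
force: [1.1, -0.3, 0.6]
grip_width: -0.0003
finger_force: 0.0
t: 1.6
position: [0.4486, 0.0118, 0.2311]
eef_rot: [0.0, 1.0, -0.014, -0.0]
force: [-0.7, -0.6, -0.2]
grip_width: 0.0002
finger_force: 0.0
[[ 1.    -0.028 -0.001  0.449]
 [-0.028 -1.    -0.001  0.012]
 [-0.001  0.001 -1.     0.231]
 [ 0.     0.     0.     1.   ]] [-0.07  0.13  1.75 -0.    1.26  1.53]
[[-0.     0.953  0.303  0.077]
 [ 1.    -0.     0.001  0.   ]
 [ 0.001  0.303 -0.953 -0.144]
 [ 0.     0.     0.     1.   ]]
0.06 2890 [0.562 0.03  0.067] [ 0.534 -0.     0.065] [0.591 0.062 0.07 ]
0.07 273 [0.564 0.033 0.07 ] [0.538 0.004 0.07 ] [0.59  0.058 0.071]
0.1 9 [0.5   0.008 0.109] [0.495 0.001 0.107] [0.519 0.011 0.11 ]
0.11 238 [0.495 0.016 0.118] [0.488 0.001 0.114] [0.521 0.063 0.12 ]
0.12 842 [0.5   0.027 0.125] [0.49 0.   0.12] [0.524 0.064 0.13 ]
0.13 1547 [0.51  0.033 0.135] [0.493 0.004 0.13 ] [0.528 0.062 0.14 ]
0.14 4202 [0.516 0.032 0.146] [0.502 0.011 0.14 ] [0.53  0.056 0.15 ]
0.15 793 [0.514 0.033 0.151] [0.503 0.025 0.15 ] [0.53  0.043 0.152]
```

View pics/w1.png

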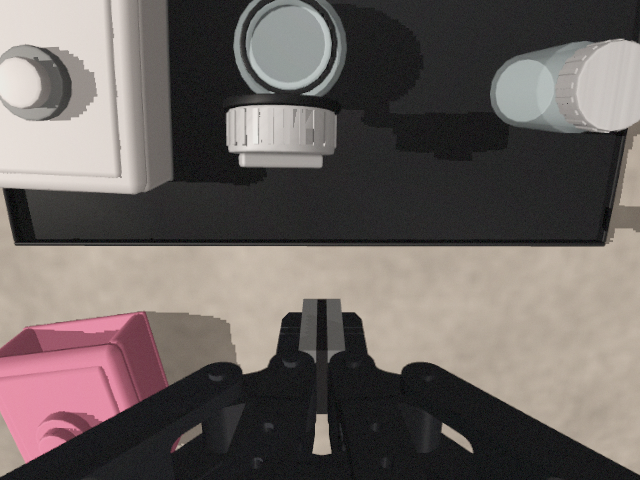

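The wrist view shows the lid upright at (282,128), with the rib at (280,160) nearly parallel to the hinge. The jar mouth is at (290,45), the lamp button at (30,85), and the tall jar is well to the right. Next I push the lid over along its arc.

```bash
python3 -m handwheel '[[[0,-0.021,0.05,0,0,0,1],[0,-0.021,0.096,0,0,0,1],[0.02,-0.022,0.096,0,0,0,1],[0.04,-0.022,0.096,0,0,0,1],[0.05,-0.022,0.096,0,0,0,1],[0.06,-0.023,0.095,0,0,0,1],[0.07,-0.023,0.094,0,0,0,1],[0.079,-0.023,0.094,0,0,0,1],[0.088,-0.023,0.096,0,0,0,1],[0.096,-0.023,0.098,0,0,0,1],[0.096,-0.023,0.098,0,0,0,1]]]'
python3 - <<'E'
from h import *
f=grab_frame("side");P=pts(f);cv2.imwrite("pics/s2.png",f["frame"])
for lo in np.arange(.06,.16,.01):
    t=P[170:260,300:390];t=t[(t[...,2]>lo)&(t[...,2]<lo+.01)&(abs(t[...,1]-.033)<.06)]
    if len(t): print(lo.round(2),len(t),np.percentile(t,2,0).round(3),np.percentile(t,98,0).round(3))
cv2.imwrite("pics/s2c.png",cv2.resize(f["frame"][150:270,290:450],(640,480),interpolation=2))
E
```

```text
t: 2.75
position: [0.5469, 0.0331, 0.1332]
eef_rot: [-0.0, 1.0, -0.014, 0.001]
force: [-0.4, 0.6, -0.1]
grip_width: 0.0003
finger_force: 0.0
0.06 288 [0.517 0.016 0.06 ] [0.596 0.064 0.07 ]
0.07 128 [0.515 0.018 0.07 ] [0.59  0.059 0.08 ]
0.08 27 [0.523 0.035 0.08 ] [0.543 0.058 0.089]
0.09 55 [0.522 0.046 0.091] [0.554 0.066 0.099]
0.1 182 [0.517 0.013 0.1  ] [0.566 0.065 0.11 ]
0.11 279 [0.524 0.011 0.11 ] [0.579 0.063 0.12 ]
0.12 270 [0.527 0.007 0.12 ] [0.581 0.063 0.13 ]
0.13 158 [0.537 0.027 0.13 ] [0.57  0.058 0.139]
0.14 57 [0.537 0.025 0.141] [0.559 0.048 0.15 ]
0.15 60 [0.537 0.029 0.15 ] [0.558 0.049 0.16 ]
```

View pics/s2c.png

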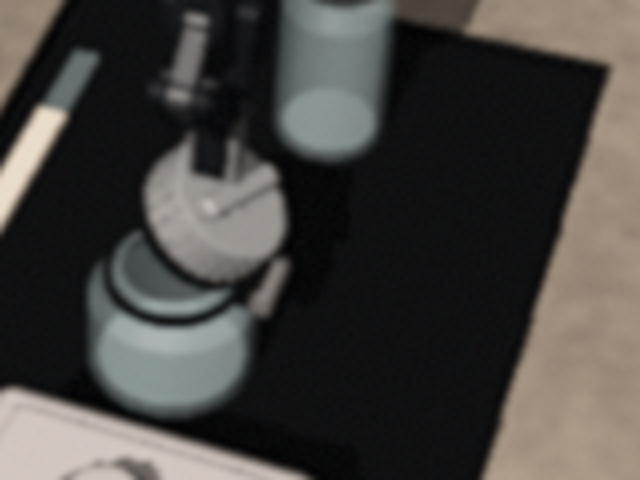

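The crop shows the lid at about 40° with the fingertips above the rib at (215,170). I'll keep going down.

```bash
python3 -m handwheel '[[[0.007,0,0.004,0,0,0,1],[0.014,0,0.008,0,0,0,1],[0.021,0,0.014,0,0,0,1],[0.028,0,0.020,0,0,0,1],[0.034,0,0.024,0,0,0,1],[0.038,0,0.027,0,0,0,1],[0.038,0,0.028,0,0,0,1],[0.038,0,0.028,0,0,0,1]]]'
```

```text
t: 3.6
position: [0.5831, 0.032, 0.1049]
eef_rot: [-0.0, 1.0, -0.014, -0.0]
force: [0.1, -0.4, 0.6]
grip_width: 0.0004
finger_force: 0.0
```

Now I press in small steps until force builds.

```bash
python3 -m handwheel '[[[0,0,0.001,0,0,0,1],[0,0,0.002,0,0,0,1],[0,0,0.002,0,0,0,1]]]'; python3 -m handwheel '[[[0,0,0.001,0,0,0,1],[0,0,0.002,0,0,0,1],[0,0,0.002,0,0,0,1]]]'
```

```text
t: 3.9
position: [0.5832, 0.032, 0.1034]
eef_rot: [-0.0, 1.0, -0.014, -0.0]
force: [0.6, -0.3, -0.3]
grip_width: 0.0003
finger_force: 0.0
t: 4.2
position: [0.5836, 0.0319, 0.1014]
eef_rot: [-0.0, 1.0, -0.014, 0.0]
force: [0.2, -0.7, 0.8]
grip_width: -0.0001
finger_force: 0.1
```

```bash
python3 -m handwheel '[[[0,0,0.001,0,0,0,1],[0,0,0.002,0,0,0,1],[0,0,0.002,0,0,0,1]]]'; python3 -m handwheel '[[[0,0,0.001,0,0,0,1],[0,0,0.001,0,0,0,1]]]'
python3 - <<'E'
from h import *
f=grab_frame("side")
cv2.imwrite("pics/s3c.png",cv2.resize(f["frame"][150:270,290:450],(640,480),interpolation=2))
E
```

```text
t: 4.5
position: [0.5839, 0.0319, 0.0994]
eef_rot: [0.0, 1.0, -0.014, 0.0]
force: [1.3, -0.9, 0.7]
grip_width: 0.0
finger_force: 0.6
t: 4.7
position: [0.5842, 0.0319, 0.0985]
eef_rot: [0.0, 1.0, -0.014, 0.001]
force: [1.9, -0.4, 0.3]
grip_width: -0.0
finger_force: 1.0
```

View pics/s3c.png

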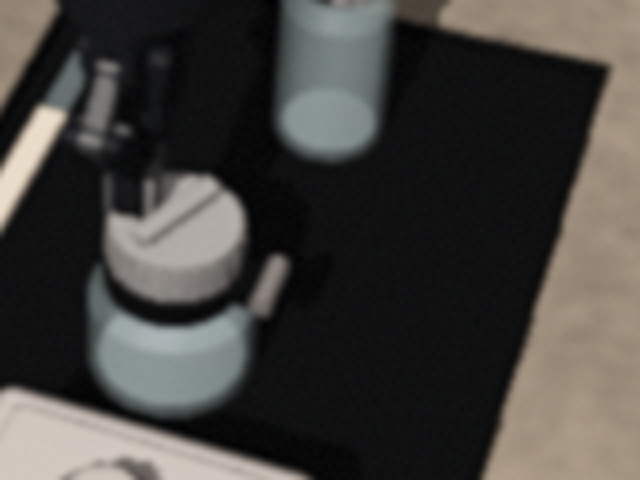

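The lid is almost flat, with the fingertips just beyond the rib at (140,205). I'll shift clear of the rib and press the cap top down.

```bash
python3 -m handwheel '[[[0.006,0,0.001,0,0,0,1],[0.006,0,0.002,0,0,0,1],[0.006,0,0.002,0,0,0,1]]]'; python3 -m handwheel '[[[0,0,0.001,0,0,0,1],[0,0,0.001,0,0,0,1]]]';python3 -m handwheel '[[[0,0,0.001,0,0,0,1],[0,0,0.001,0,0,0,1]]]'
```

```text
t: 5.05
position: [0.5896, 0.0318, 0.0966]
eef_rot: [-0.0, 1.0, -0.014, 0.0]
force: [-0.4, 0.0, 4.8]
grip_width: -0.0005
finger_force: 2.3
t: 5.25
position: [0.5898, 0.0318, 0.0963]
eef_rot: [-0.0, 1.0, -0.014, 0.0]
force: [-0.4, -0.8, 7.5]
grip_width: -0.0001
finger_force: 4.0
t: 5.45
position: [0.5899, 0.0318, 0.0959]
eef_rot: [-0.0, 1.0, -0.014, 0.001]
force: [-1.5, -0.6, 11.7]
grip_width: -0.0
finger_force: 5.8
```

The force stop at z≈0.096 matches the shut height. Now I rise, turn the tool 90° and look at the rib.

```bash
python3 -m handwheel '[[[0,0,-0.05,0,0,0,1],[-0.013,0,-0.1,0,0,-8.5,0.7],[-0.013,0,-0.1,0,0,-17,0.4],[-0.013,0,-0.1,0,0,-25.5,0.4],[-0.013,0,-0.1,0,0,-34,0.4],[-0.013,0,-0.1,0,0,-42,0.4],[-0.013,0,-0.1,0,0,-50,0.4],[-0.013,0,-0.1,0,0,-58,0.4],[-0.013,0,-0.1,0,0,-66,0.4],[-0.013,0,-0.1,0,0,-74,0.4],[-0.013,0,-0.1,0,0,-74,0.4],[-0.013,0,-0.1,0,0,-74,0.4]]]'
python3 - <<'E'
from h import *
from scipy.spatial.transform import Rotation as R
s=get_state(); f=grab_frame("wrist")
T=np.eye(4);q=s["eef_rot"];T[:3,:3]=R.from_quat(np.r_[q[1:],q[0]]).as_matrix();T[:3,3]=s["position"]
print(T.round(3),s["joint_pos"].round(2),s["grip_width"])
P=pts(f,T@np.array(f["T_tool_cam"])); cv2.imwrite("pics/w4.png",f["frame"])
t=P[(np.hypot(P[...,0]-.577,P[...,1]-.033)<.045)&(P[...,2]>.085)&(P[...,2]<.12)]
print(np.percentile(t[:,2],[5,25,50,75,95,99]).round(4))
for n,a,b in(("face",.094,.1),("rib",.1025,.108)):
    g=t[(t[:,2]>a)&(t[:,2]<b)]
    r=cv2.minAreaRect(g[:,:2].astype(np.float32)); print(n,len(g),g.mean(0).round(4),r)
    A=np.c_[g[:,:2],np.ones(len(g))]; print(" plane",np.linalg.lstsq(A,g[:,2],rcond=None)[0].round(3))
E
```

```text
t: 6.65
position: [0.576, 0.0321, 0.1939]
eef_rot: [-0.0, 0.808, 0.589, -0.0]
force: [0.2, -0.2, -0.3]
grip_width: 0.0513
finger_force: 0.0
[[ 0.305  0.952 -0.001  0.576]
 [ 0.952 -0.305  0.     0.032]
 [-0.    -0.001 -1.     0.194]
 [ 0.     0.     0.     1.   ]] [-0.02  0.34  1.56  0.    1.25  0.29] 0.051312133304880464
[0.0951 0.0979 0.0985 0.0992 0.1066 0.1072]
face 6650 [0.5649 0.0334 0.0982] ((0.5641546249389648, 0.031870286911726), (0.06180804967880249, 0.06274772435426712), 85.52941131591797)
 plane [-0.005 -0.007  0.101]
rib 1414 [0.5647 0.0324 0.1061] ((0.5642476677894592, 0.0314483568072319), (0.04982727766036987, 0.009963477030396461), 62.91636276245117)
 plane [ 0.011 -0.009  0.1  ]
```

View pics/w4.png

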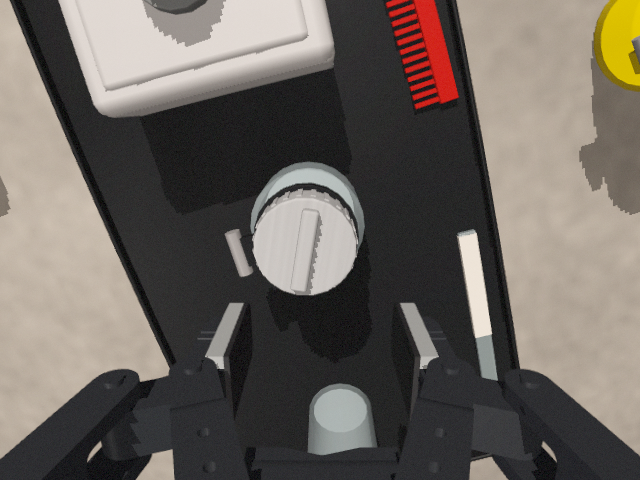

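The lid lies flat (tilt about 0.005). The cap centre is at (0.564, 0.032) and the rib points along 63°, at pixel (305,250), so it still needs about 64.5° clockwise. I'll grip the rib.

```bash
python3 -m handwheel '[[[-0.004,-0.011,0,0,0,5,0.5],[-0.004,-0.011,0.03,0,0,9.3,0.6],[-0.004,-0.011,0.06,0,0,9.3,0.6],[-0.004,-0.011,0.08,0,0,9.3,0.6],[-0.004,-0.011,0.09,0,0,9.3,0.6],[-0.004,-0.011,0.094,0,0,9.3,0.6],[-0.004,-0.011,0.094,0,0,9.3,0.6],[-0.004,-0.011,0.094,0,0,9.3,1],[-0.004,-0.011,0.094,0,0,9.3,1],[-0.004,-0.011,0.094,0,0,9.3,1],[-0.004,-0.011,0.094,0,0,9.3,1],[-0.004,-0.011,0.094,0,0,9.3,1]]]' 40
```

```text
t: 7.9
position: [0.5655, 0.0317, 0.1014]
eef_rot: [0.0, 0.852, 0.523, 0.001]
force: [0.1, 1.8, 6.3]
grip_width: 0.008
finger_force: 40.4
```

```bash
python3 -m handwheel '[[[0,0,-0.0005,0,0,7,1],[0,0,-0.0005,0,0,14,1],[0,0,-0.0005,0,0,21,1],[0,0,-0.0005,0,0,28,1],[0,0,-0.0005,0,0,35,1],[0,0,-0.0005,0,0,42,1],[0,0,-0.0005,0,0,49,1],[0,0,-0.0005,0,0,55,1],[0,0,-0.0005,0,0,60,1],[0,0,-0.0005,0,0,63,1],[0,0,-0.0005,0,0,63,1]]]'
python3 -c "
from h import *
s=get_state();print(s['torque'].round(2),s['eef_rot'].round(3),np.degrees(2*np.arctan2(s['eef_rot'][2],s['eef_rot'][1])))"
```

```text
t: 9.0
position: [0.566, 0.031, 0.1015]
eef_rot: [0.001, 1.0, 0.001, 0.001]
force: [0.8, -2.3, 3.9]
grip_width: 0.0079
finger_force: 40.1
[-0.41 -0.22 -0.05] [0.001 1.    0.001 0.001] 0.13788726424888842
```

```bash
python3 -m handwheel '[[[0,0,0,0,0,2,1],[0,0,0,0,0,4,1],[0,0,0,0,0,4,1]]]'
python3 -c "
from h import *
s=get_state();print(s['torque'].round(2),np.degrees(2*np.arctan2(s['eef_rot'][2],s['eef_rot'][1])))"
python3 -m handwheel '[[[0,0,0,0,0,1.5,1],[0,0,0,0,0,3,1],[0,0,0,0,0,3,1]]]'
python3 -c "
from h import *
s=get_state();print(s['torque'].round(2),np.degrees(2*np.arctan2(s['eef_rot'][2],s['eef_rot'][1])))"
```

```text
t: 9.3
position: [0.566, 0.0308, 0.1015]
eef_rot: [0.001, 0.999, -0.033, 0.001]
force: [2.8, -2.9, 4.3]
grip_width: 0.0079
finger_force: 40.2
[-0.6  -0.24  0.17] -3.775199001790953
t: 9.6
position: [0.5659, 0.0308, 0.1014]
eef_rot: [0.001, 0.998, -0.06, 0.001]
force: [2.1, -4.0, 4.0]
grip_width: 0.0081
finger_force: 41.6
[-0.87 -0.28  0.47] -6.824751189665879
```

The torque rises to 0.47 N m, so the cap is at its stop. I'll release, rise and check.

```bash
python3 -m handwheel '[[[0,0,0,0,0,0,0.6],[0,0,0,0,0,0,0.6],[0,0,0,0,0,0,0.6],[0,0,0,0,0,0,0.6],[0,0,-0.03,0,0,0,0.6],[0,0,-0.07,0,0,0,0.6],[-0.04,0,-0.1,0,0,0,0.6],[-0.06,0,-0.1,0,0,0,0.6],[-0.06,0,-0.1,0,0,0,0.6],[-0.06,0,-0.1,0,0,0,0.6]]]'
python3 - <<'E'
from h import *
from scipy.spatial.transform import Rotation as R
s=get_state(); f=grab_frame("wrist")
T=np.eye(4);q=s["eef_rot"];T[:3,:3]=R.from_quat(np.r_[q[1:],q[0]]).as_matrix();T[:3,3]=s["position"]
P=pts(f,T@np.array(f["T_tool_cam"])); cv2.imwrite("pics/w5.png",f["frame"]); print(T.round(3))
t=P[(np.hypot(P[...,0]-.564,P[...,1]-.032)<.045)&(P[...,2]>.085)&(P[...,2]<.12)]
for n,a,b in(("face",.094,.1015),("rib",.1025,.109)):
    g=t[(t[:,2]>a)&(t[:,2]<b)]
    r=cv2.minAreaRect(g[:,:2].astype(np.float32)); print(n,len(g),g.mean(0).round(4),r)
    A=np.c_[g[:,:2],np.ones(len(g))]; print(" plane",np.linalg.lstsq(A,g[:,2],rcond=None)[0].round(3))
E
```

```text
t: 10.6
position: [0.505, 0.039, 0.2009]
eef_rot: [-0.0, 0.998, -0.06, 0.0]
force: [0.4, 0.1, 0.6]
grip_width: 0.0343
finger_force: 0.0
[[ 0.993 -0.119  0.001  0.505]
 [-0.119 -0.993  0.     0.039]
 [ 0.001 -0.    -1.     0.201]
 [ 0.     0.     0.     1.   ]]
face 7849 [0.5651 0.0309 0.0983] ((0.5639790296554565, 0.030940033495426178), (0.06295076757669449, 0.06246700882911682), 65.05669403076172)
 plane [-0.003  0.001  0.1  ]
rib 1681 [0.565  0.031  0.1061] ((0.5641640424728394, 0.0310056172311306), (0.010044949129223824, 0.049973733723163605), 87.46308135986328)
 plane [0.002 0.005 0.105]
```

View pics/w5.png

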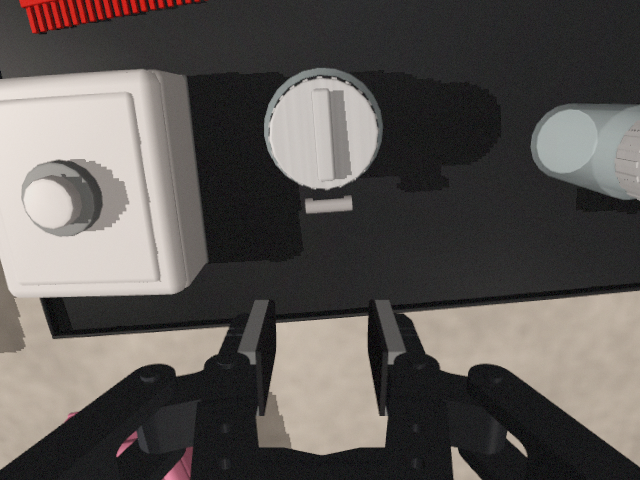

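The rib at (323,133) now points at the hinge block (328,205), and the lid is still flat: the jar is closed. Next is the lamp button.

```bash
python3 -m handwheel '[[[0.006,-0.04,0,0,0,0,1],[0.012,-0.08,0,0,0,0,1],[0.018,-0.12,0,0,0,0,1],[0.022,-0.162,0,0,0,0,1],[0.022,-0.162,0.03,0,0,0,1],[0.022,-0.162,0.06,0,0,0,1],[0.022,-0.162,0.08,0,0,0,1],[0.022,-0.162,0.09,0,0,0,1],[0.022,-0.162,0.09,0,0,0,1]]]'
python3 -m handwheel '[[[0,0,0.003,0,0,0,1],[0,0,0.006,0,0,0,1],[0,0,0.009,0,0,0,1],[0,0,0.010,0,0,0,1],[0,0,0.010,0,0,0,1]]]'
```

```text
t: 11.55
position: [0.5459, 0.1967, 0.1085]
eef_rot: [0.001, 0.998, -0.06, -0.002]
force: [0.2, -0.1, 0.4]
grip_width: 0.0003
finger_force: 0.0
t: 12.05
position: [0.5466, 0.197, 0.1012]
eef_rot: [-0.0, 0.998, -0.06, 0.0]
force: [0.4, -0.3, -0.2]
grip_width: -0.0001
finger_force: 0.0
```

```bash
python3 -m handwheel '[[[0,0,0.002,0,0,0,1],[0,0,0.004,0,0,0,1],[0,0,0.004,0,0,0,1]]]'
python3 -m handwheel '[[[0,0,0.002,0,0,0,1],[0,0,0.003,0,0,0,1],[0,0,0.003,0,0,0,1]]]'
```

```text
t: 12.35
position: [0.5467, 0.197, 0.0971]
eef_rot: [-0.0, 0.998, -0.06, 0.0]
force: [0.7, 0.3, 3.4]
grip_width: 0.0001
finger_force: 1.8
t: 12.65
position: [0.5467, 0.197, 0.095]
eef_rot: [-0.0, 0.998, -0.06, 0.001]
force: [-1.8, -1.2, 10.5]
grip_width: -0.0
finger_force: 5.2
```

```bash
python3 -m handwheel '[[[0,0,0.001,0,0,0,1],[0,0,0.001,0,0,0,1],[0,0,0.001,0,0,0,1]]]'
python3 -m handwheel '[[[0,0,-0.03,0,0,0,1],[0,0,-0.08,0,0,0,1],[0,0,-0.12,0,0,0,1],[0,0,-0.12,0,0,0,1],[0,0,-0.12,0,0,0,1]]]'
python3 - <<'E'
from h import *
f=grab_frame("side"); cv2.imwrite("pics/s6.png",f["frame"])
P=pts(f);t=P[(np.hypot(P[...,0]-.564,P[...,1]-.031)<.03)&(P[...,2]>.09)&(P[...,2]<.12)];print(np.percentile(t[:,2],[50,95]))
E
```

```text
t: 12.95
position: [0.5467, 0.1971, 0.0949]
eef_rot: [-0.0, 0.998, -0.06, 0.001]
force: [-3.9, -1.7, 16.4]
grip_width: -0.0001
finger_force: 7.9
t: 13.45
position: [0.5469, 0.1972, 0.2137]
eef_rot: [-0.0, 0.998, -0.06, 0.001]
force: [0.5, 0.6, -0.4]
grip_width: -0.0002
finger_force: 0.0
[0.09892827 0.107045  ]
```

View pics/s6.png

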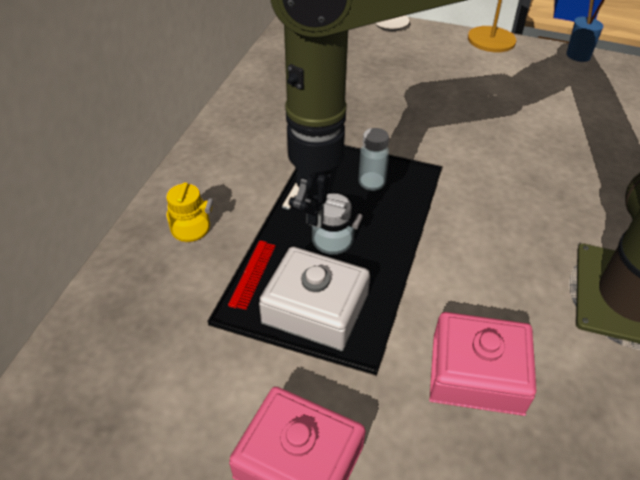

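The side view shows the jar closed at (335,215), the button up at (316,277), the comb and tall jar as they were, and the arm clear of everything. Handing in.

```bash
python3 -c "
from workcell import hand_in
print(hand_in())"
```

```text
the job is handed in; nothing more can be done
None
```

The squat jar's lid is shut and its cap is twisted to the stop. After that I pressed the lamp button fully down, it came back up, and I handed the job in at about 13.5 s; no verdict came back.

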